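# Open the ratchet clamp that holds a tin

### The job

On the worktop a tin stands locked between the jaws of a ratchet clamp. Press down the release trigger on top of the sliding jaw and, keeping it pressed, push the jaw back along its bar, away from the tin, all the way to the end stop; then let the trigger spring up and come clear. Nothing needs gripping: leave the tin standing where it is and do not disturb the other things around.

Things in the scene. Friction and masses are not known exactly. Their poses are not given: they have to be found in the camera images.
- clamp: ratchet clamp, fixed: wooden plate 126 x 290 x 12 mm, origin under its middle, z up. Steel bar along its y axis at x -33 mm (robot side), 32 to 50 mm high, toothed below. Grey fixed jaw (62 mm high) at the +y end, end stop (62 mm high) at -y; the jaws reach to +x of the bar, where the tin stands. Keep the wrist low: cupboards, one door ajar, hang 0.59 m above; a tall cupboard stands at the left
- sliding_jaw (a joint): travel of the sliding jaw along the bar, m: 0 = closed on the tin (starts within the first 12 mm), grows as the jaw is pushed along the clamp's -y axis, 0.100 = against the end stop. Its carriage is 46 mm wide (x), 60 mm long (y), body top 62 mm high. With the trigger up the teeth block opening (closing is free, with clicks); with the trigger down it slides with about 2 N and some damping, and stays where it is left
- trigger (a joint): press of the release trigger, m: 0 = up, 0.009 = fully down. Spring: about 3 N at the start, 7 N fully down; springs up when let go. The teeth are free from 5 mm on. It may rest up to 5 mm down at the start where the pawl rides on a tooth
- trigger_top (a point): centre of the flat ribbed top of the trigger, a steel pad 42 x 42 mm on top of the sliding jaw's carriage, 80 mm above the worktop when up; it moves straight down when pressed and travels with the jaw. Axes as the clamp's
- finger_rest (a point): middle of the top edge of the finger rest, an upright grey wall 44 mm wide (x) and 9 mm thick (y) on the sliding jaw, at the trigger pad's -y edge: its flat face towards the pad stands 22 mm from the pad's centre and its top is 107 mm above the worktop. A finger that presses the pad can push against this wall to take the jaw along to -y. Origin in the plane of that face
- tin: round tin, 57 mm across, 72 mm high, loose, standing on the base plate between the jaws. Origin at the centre of its underside
- salt_shaker: bystander: glass salt shaker with a grey cap, 44 mm across, 90 mm high, loose, behind the clamp. Origin at the centre of its underside
- lemon: bystander: lemon, 83 x 58 x 58 mm, loose, behind the clamp. Origin at its underside
- mug: bystander: plain white mug, 88 mm across, 90 mm high, loose, beyond the -y end of the clamp. Origin at the centre of its underside
- spice_jar: bystander: spice jar with a dark cap, 44 mm across, 96 mm high, loose, beyond the +y end of the clamp. Origin at the centre of its underside
Things that resemble listed ones, but are neither listed nor needed, are in the scene too. What is shaped like the tin but purple or turquoise is not meant.

How it is judged (in metres and radians):
On the way, in this order (a step that is already met when the one before it is completed fails the run):
1. the trigger is pressed at least 5 mm while the jaw is still at the tin (value of joint trigger above 0.005 m and value of joint sliding_jaw below 0.03 m), for 0.1 s.
2. the jaw has gone back past half of its travel with the trigger still down (value of joint sliding_jaw above 0.05 m and value of joint trigger above 0.004 m), for 0.05 s.
At the end, for the whole second after the job is handed in: The sliding jaw is within 6 mm of its end stop, the trigger has sprung up (less than 5 mm down), and the tin stands upright within 15 mm of where it started, at rest (value of joint sliding_jaw above 0.094 m and value of joint trigger below 0.005 m and distance of tin from where it was at the start of the episode below 0.015 m and angle between tin's own z axis and vertical below 0.1 rad and linear speed of tin below 0.02 m/s); the robot touches nothing.
It fails at once if the tin is lifted, pushed more than 15 mm or tipped (distance of tin from where it was at the start of the episode above 0.015 m or angle between tin's own z axis and vertical above 0.3 rad).
It fails at once if a bystander is moved more than 25 mm (distance of any of salt_shaker, lemon, mug, spice_jar from where it was at the start of the episode above 0.025 m).
It also fails if it takes over 43 s, if anything falls off the work surface, if the arm or the gripper's body presses on something with over 40 N, if the wrist force passes 120 N, or if a joint passes its speed limit or range.

### The arm

A 6-joint arm with a two-finger parallel gripper is mounted at the origin on a cart in front of the work surface, level with it; the furniture and walls round the work are solid. World frame = base frame: x ahead of the robot, y to its left, z up, the work surface at z = 0. Lengths are in m, angles in degrees, forces in N, time in s.
With the tool pointing down it reaches from about 0.35 to 0.875 m from the base axis. Payload 4.2 kg.
Tool frame: the origin (TCP) lies midway between the tips of the shut fingers; the grasp point (between the pads) lies 19 mm behind it; z points along the fingers, y is the line along which they close (so a half turn about z gives the same grasp; the last joint's range is limited). The gripper opens to 87 mm and grips with 3 to 60 N. Pads are 19 mm wide; open, the fingers measure 117 mm over their backs; the gripper's body (75 mm by 190 mm) begins 51 mm behind the grasp point.
Start: joints at [-53.537, 22.042, 0.453, 0, -68.411, -14.817], TCP at [0.231, -0.581, 0.223] pointing down, gripper open.
Joint ranges: [-179.83, 179.83], [-69.29, 118.12], [-61.27, 80.66], [-181.25, 117.63], [-171.15, -9.14], [-177.46, 177.46]. Speed limits (degrees/s): [159.86, 159.86, 180, 180, 180, 180].

### API

Orientations are given as a 3x3 rotation matrix whose columns are the frame's x, y, z axes.
In Python, from station import r, cams gives the robot as it stands.
- The arm moves only by the tool play_rows, never from a script. Its argument "commands" is text: rows parted by semicolons, each of 6 numbers parted by spaces: the shift along the world's x, y, z normalised to -1 to 1, where 1 is 30 mm, then the turn, a rotation vector about the world's x, y, z normalised to -1 to 1, where 1 is 0.15 rad. A call has 1 to 20 rows; each row shifts and turns the commanded pose from where the row before left it; what a row does not reach is not made up. A row lasts 1/10 s, in which the tool goes at most 50 mm and 8.59 degrees, less where a joint would pass 70% of its speed; a pose out of reach is approached as far as the arm can. A call with a number of a shift or a turn outside -1 to 1 is refused whole. A call with a gripper value outside its range is refused whole. "grip" is the finger opening in mm, from 0 to 87, set as the call begins (left out, the last holds). The fingers move at their own pace and stop on an object; the grip force is fixed at half the most. Time passes only in rows, so rows that do not move let the fingers close. It gives the time, the measured TCP pose, the force, the opening and the grip force at its end, in the units of the state.
- r.sense(): the state, without advancing time (a new reading comes with each control period).
- cams.capture(name): name is "scene" or "top"; returns (picture, depth): 480x640x3 uint8, blue, green, red; 480x640 float32, m along the optical axis (not along the pixel's ray), 0 where there is no reading.
- cams.camera_info(name): a dict with "mtx" (3x3 intrinsics, pixels), "R" (3x3) and "t" (3): a world point X has camera coordinates R X + t. Camera axes: x right, y down, z forward; pixel columns grow to the right and rows downward; lengths in m; the calibration is good to about 2 mm. A picture is of the moment at which its call begins. camera_info takes no time and is no camera call.
- r.finish_job(): hands the job in; it is judged then, once.
The state is a dict: "time_s": time; "joints": joint angles; "joint_velocities": joint speeds; "effort": joint torques, N m; "tcp_pos": TCP position; "ee_rot": TCP orientation; "wrist_force": force on the tool from outside, world axes, zero at the start; "moment": the same for the moment, N m; "gripper_width": opening from 0.0 (shut) to 1.0 (fully open); "gripper_force": force on a finger pad.
Only numpy, scipy, OpenCV 4.12 (cv2) and the standard library are available. Lean on these libraries where they do the work, as an engineer would, in place of code of your own. Each camera call takes 0.05 s, during which the arm holds its last target. There are 200 camera calls.

## Working session

There is one attempt and no reset: what is moved stays moved. The work goes in short steps, Python scripts to look and compute and a tool call to move; the robot and the scene stay as the last step left them, time stands still between calls to the robot, and variables do not carry over. Pictures are saved under pics/ and viewed, at most 10 in all, crops included, and the job is handed in when it is done.

Besides the shell and the picture viewer there is one more tool, called as name(argument=value, ...), one argument or row to a line, values as JSON. play_rows: Moves the arm, as the interface text tells. Scaled input: -1 to 1 covers 30 mm each way for a shift and 0.15 rad each way for a turn. Its arguments: {"type":"object","properties":{"commands":{"type":"string"},"grip":{"type":"number"}},"required":["commands"]}

```bash
mkdir -p pics; python3 - <<'E'
from station import r,cams
import cv2,numpy as np
for n in("scene","top"):
    p,d=cams.capture(n);cv2.imwrite(f"pics/{n}0.png",p);np.save(f"{n}0.npy",d)
    i=cams.camera_info(n);print(n,np.round(i["mtx"],1).tolist(),np.round(i["R"],3).tolist(),np.round(i["t"],3).tolist(),(-i["R"].T@i["t"]).round(3))
s=r.sense();print(s["time_s"],s["tcp_pos"],np.round(s["ee_rot"],3).tolist(),s["gripper_width"])
E
```

```text
scene [[601.8, 0.0, 314.7], [0.0, 601.8, 246.9], [0.0, 0.0, 1.0]] [[-0.903, -0.429, 0.003], [-0.272, 0.567, -0.778], [0.332, -0.703, -0.629]] [0.537, 0.218, 1.194] [0.149 0.947 0.918]
top [[476.4, 0.0, 314.9], [0.0, 476.4, 237.2], [0.0, 0.0, 1.0]] [[0.008, -1.0, 0.022], [-0.982, -0.012, -0.189], [0.189, -0.02, -0.982]] [0.028, 0.599, 1.085] [0.382 0.057 1.178]
0.1 [ 0.23035657 -0.58040501  0.22155358] [[-0.93, -0.369, -0.001], [-0.369, 0.93, 0.002], [0.0, 0.002, -1.0]] 1.001177796819976
```

View pics/scene0.png

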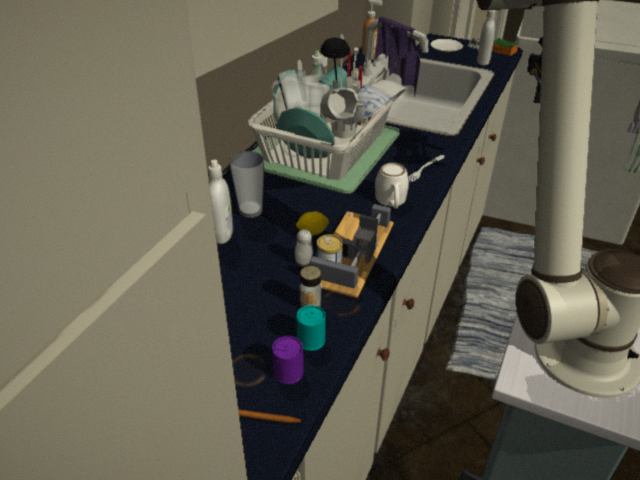

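View pics/top0.png

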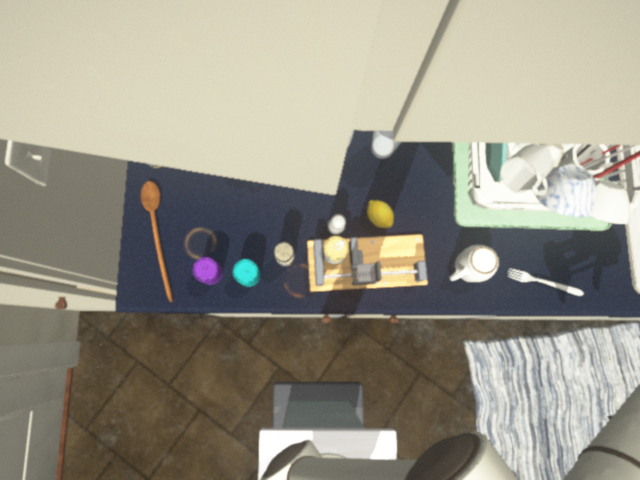

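The top view shows the clamp at (308–428, 235–292): fixed jaw on the left (319,262), tin (335,248), sliding jaw with trigger (367,272), end stop (422,272). In the scene view it is at (310–393, 205–292). Could be taken for the tin: the pale tin at top (335,248), purple (207,270) and turquoise (246,272). I choose the pale one between the jaws. Next is a close crop and measurements.

```bash
cat > h.py <<'E'
import numpy as np,cv2
from station import r,cams
def pts(n,d):
    i=cams.camera_info(n);v,u=np.mgrid[:480,:640]
    c=np.stack([(u-i["mtx"][0,2])/i["mtx"][0,0]*d,(v-i["mtx"][1,2])/i["mtx"][1,1]*d,d],-1)
    return (c-i["t"])@i["R"]
def ray(n,uv,z):
    i=cams.camera_info(n);K=i["mtx"];o=-i["R"].T@i["t"]
    q=i["R"].T@np.linalg.inv(K)@np.array([*uv,1.]);return o+q*(z-o[2])/q[2]
E
python3 - <<'E'
from h import *
a=cv2.imread("pics/top0.png")[222:302,295:440];b=cv2.imread("pics/scene0.png")[195:300,290:400]
a=cv2.resize(a,None,fx=5,fy=5,interpolation=cv2.INTER_CUBIC);a=cv2.convertScaleAbs(a,alpha=1.6)
b=cv2.resize(b,None,fx=5.5,fy=5.5,interpolation=cv2.INTER_CUBIC);b=cv2.convertScaleAbs(b,alpha=1.6)
cv2.imwrite("pics/a.png",a);cv2.imwrite("pics/b.png",b)
P=pts("top",np.load("top0.npy"));im=cv2.imread("pics/top0.png")
print("z map mm rows 250..292, cols 350..384")
for v in range(236,292,3):print(v,(P[v,344:386:3,2]*1000).round().astype(int))
# plate
hsv=cv2.cvtColor(im,cv2.COLOR_BGR2HSV)
m=cv2.inRange(hsv,(8,60,60),(30,255,255));m[:, :300]=0;m[:,435:]=0;m[:228]=0;m[300:]=0
m=m&((P[...,2]<.022)*255).astype(np.uint8)
ys,xs=np.nonzero(m);W=np.array([ray("top",(x,y),.012)[:2] for x,y in zip(xs,ys)])
rc=cv2.minAreaRect((W*1000).astype(np.float32));print(rc,cv2.boxPoints(rc).round(1).tolist(),len(W))
E
```

```text
z map mm rows 250..292, cols 350..384
236 [-1 -5 -1  2 -3 -1 -4  0  1 -2 -3  3 -4  1]
239 [15  9 60 61 59  9 12 12 12 10  9 14 15  9]
242 [79 12 61 63 62 14 13 11 14 12 11 18 13 14]
245 [86 84 59 61 59 13 11 11 11 13  9 11 15 12]
248 [80 84 57 63 64  6  9 13 15 13 14  9  8  8]
251 [86 85 52 64 61 36 13 13  7 13 14 12 11 13]
254 [78 14 55 66 62 37  9  9 11 11 11 15 13  9]
257 [72 14 46 60 63 39 11 12 11 15  8 14 12 10]
260 [   9   14   41   63   60   38   37   11   10   14    9    6 1178   11]
263 [ 11  13  41  63  61  42  36  12  17  11  14 106  11  10]
266 [ 14  12  11  66  77  77  79  81  82  84  77 108  12  12]
269 [ 13  14  19  59  76  81  78  80  81  80  72 106 100  12]
272 [  9  14  10  58  10  83  84  80  80  79  78 106 107  49]
275 [ 50  53  53  63  48  79  82  80  84  81  81 105 107  19]
278 [ 12  14  12  57   7  81  80  78  76  80  79 108 104   9]
281 [  13   11   14   62   64   75   79   81   78 1178   77   87   14   14]
284 [14  8 11 53 55 46 41 37 29 30 24 12 15 16]
287 [11 10 12 10 13  7  9 10 12 11 15 10 10  4]
290 [-2 -1  3  1  1  2 -1  5 -1  0  0 -1 -2  2]Traceback (most recent call last):
  File "<stdin>", line 13, in <module>
  File "h.py", line 8, in ray
    i=cams.camera_info(n);K=i["mtx"];o=-i["R"].T@i["t"]
ValueError: time passes only in moves, steps and waits
```

View pics/a.png

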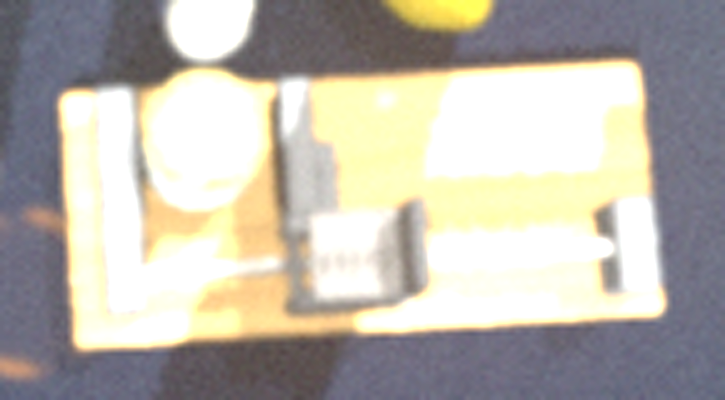

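View pics/b.png

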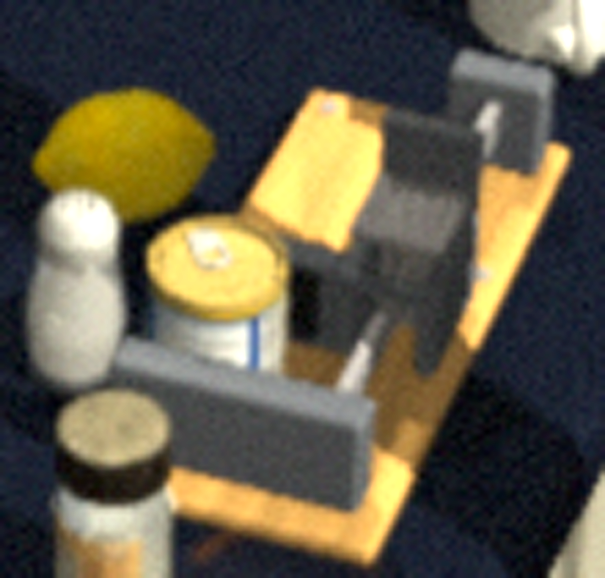

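The crops confirm it: the pad is at top pixel (365,273), the finger rest wall stands right of it at (378,272), and the pale tin at (336,250) sits between the jaws. The mug handle is near the -y end. Now I measure from both views.

```bash
python3 - <<'E'
from h import *
C={n:cams.camera_info(n) for n in("top","scene")}
def ray(n,uv,z):
    i=C[n];o=-i["R"].T@i["t"];uv=np.atleast_2d(uv)
    q=np.c_[uv,np.ones(len(uv))]@np.linalg.inv(i["mtx"]).T@i["R"];return o+q*((z-o[2])/q[:,2])[:,None]
im=cv2.imread("pics/top0.png");P=pts("top",np.load("top0.npy"));S=pts("scene",np.load("scene0.npy"))
z=P[...,2];hsv=cv2.cvtColor(im,cv2.COLOR_BGR2HSV)
box=np.zeros((480,640),bool);box[230:298,302:434]=1
m=box&(z>.005)&(z<.2)
ys,xs=np.nonzero(m&(z<.022));W=ray("top",np.c_[xs,ys],.012)
rc=cv2.minAreaRect((W[:,:2]*1000).astype(np.float32));print("plate",rc)
c=cv2.boxPoints(rc);print(c.round(0).tolist())
e=sorted([c[1]-c[0],c[2]-c[1]],key=np.linalg.norm)[1];e=e*np.sign(e[1])/np.linalg.norm(e)
ya=np.array(e);xa=np.array([ya[1],-ya[0]]);cen=np.array(rc[0]);print("yaw",np.degrees(np.arctan2(-ya[0],ya[1])))
def rep(name,Q):
    L=(Q[:,:2]*1000-cen);L=np.c_[L@xa,L@ya]
    print(name,len(Q),"world med",np.median(Q,0).round(4),"clamp x",np.percentile(L[:,0],[2,50,98]).round(1),"y",np.percentile(L[:,1],[2,50,98]).round(1))
for nm,PP,b in(("top",P,(slice(230,298),slice(345,390))),("scene",S,(slice(200,270),slice(335,382)))):
    Q=PP[b].reshape(-1,3);l=Q[:,:2]*1000-cen;Q=Q[(np.abs(l@xa)<70)&(np.abs(l@ya)<150)]
    zz=Q[:,2];rep(nm+" pad",Q[(zz>.070)&(zz<.088)&((Q[:,:2]*1000-cen)@xa<-5)]);rep(nm+" rest",Q[(zz>.099)&(zz<.115)])
def reg(nm,v0,v1,u0,u1,lo,hi):
    Q=P[v0:v1,u0:u1].reshape(-1,3);rep(nm,Q[(Q[:,2]>lo)&(Q[:,2]<hi)])
reg("tin",236,264,322,350,.075,.1)
reg("mug",240,290,445,502,.05,.12)
reg("stop",250,292,408,432,.055,.07)
reg("salt",210,236,325,350,.07,.1)
reg("spice",240,270,270,297,.08,.11)
reg("fixed",236,292,310,330,.055,.07)
E
```

```text
plate ((543.5904541015625, -97.81571960449219), (319.8042907714844, 162.22003173828125), 89.84280395507812)
[[462.0, -257.0], [624.0, -258.0], [625.0, 62.0], [463.0, 62.0]]
yaw -0.15719065
top pad 347 world med [ 0.5111 -0.0841  0.0797] clamp x [-51.7 -32.5 -11.8] y [-8.  13.6 34.6]
top rest 82 world med [ 0.5138 -0.1083  0.1063] clamp x [-51.4 -29.8  -9.6] y [-15.6 -10.6  -6.4]
scene pad 284 world med [ 0.5095 -0.0863  0.0822] clamp x [-53.3 -34.1 -12.4] y [-13.2  11.4  35. ]
scene rest 100 world med [ 0.5121 -0.1077  0.1062] clamp x [-52.3 -31.5 -11.3] y [-18. -10.  -5.]
tin 461 world med [ 0.5682 -0.0127  0.081 ] clamp x [-1.9 24.5 49.6] y [ 59.4  85.2 109. ]
mug 1123 world med [ 0.5361 -0.3457  0.0854] clamp x [-41.5  -6.8  33.6] y [-288.  -247.9 -209. ]
stop 167 world med [ 0.521  -0.2178  0.061 ] clamp x [-44.6 -22.2  -0.5] y [-131.3 -120.  -110.8]
salt 165 world med [ 0.6308 -0.0171  0.0853] clamp x [ 73.6  87.  103.6] y [64.2 80.9 94.9]
spice 287 world med [0.5551 0.108  0.0954] clamp x [-8.4 11.  31.6] y [185.5 205.8 224.6]
fixed 401 world med [0.5425 0.0261 0.0611] clamp x [-55.9  -1.4  45. ] y [112.  123.8 134.3]
```

```bash
python3 - <<'E'
from h import *
i=cams.camera_info("top");o=-i["R"].T@i["t"]
def ray(uv,z):
    q=np.c_[uv,np.ones(len(uv))]@np.linalg.inv(i["mtx"]).T@i["R"];return (o+q*((z-o[2])/q[:,2])[:,None])[:,:2]
px=np.array([[60,92],[640,62],[664,315],[77,350]])/5.+[295,222]
c=ray(px,.012);print(c.round(4).tolist(),"centre",c.mean(0).round(4))
print("sides",[np.linalg.norm(c[k]-c[(k+1)%4]).round(4) for k in range(4)])
d=(c[1]-c[0])+(c[2]-c[3]);w=(c[3]-c[0])+(c[2]-c[1]);f=lambda v:np.degrees(np.arctan2(v[0],-v[1]))
print("yaw by long sides",f(d),"by short",np.degrees(np.arctan2(-w[1],-w[0])))
P=pts("top",np.load("top0.npy"));ya=-d/np.linalg.norm(d);xa=np.array([ya[1],-ya[0]])
for nm,zr in(("pad",(.072,.088)),("rest",(.099,.115))):
    Q=P[262:284,352:386].reshape(-1,3);Q=Q[(Q[:,2]>zr[0])&(Q[:,2]<zr[1]),:2]-c.mean(0)
    print(nm,np.percentile(Q@xa,[3,50,97]).round(4),np.percentile(Q@ya,[3,50,97]).round(4),"z",len(Q))
    mid=[np.percentile(Q@a,[3,97]).mean() for a in(xa,ya)];print(" world",(c.mean(0)+mid[0]*xa+mid[1]*ya).round(4))
E
```

```text
[[0.5985, 0.0528], [0.6173, -0.2379], [0.4905, -0.2453], [0.4707, 0.0432]] centre [ 0.5443 -0.0968]
sides [np.float64(0.2913), np.float64(0.1269), np.float64(0.2891), np.float64(0.1282)]
yaw by long sides 3.8103020301250314 by short 3.827878154987839
pad [-0.0513 -0.032  -0.012 ] [-0.0062  0.0154  0.0359] z 346
 world [ 0.5117 -0.0841]
rest [-0.0521 -0.0321 -0.0122] [-0.0144 -0.0096 -0.0058] z 80
 world [ 0.5128 -0.109 ]
```

Plate measures 127–128 × 289–291 mm against 126 × 290, yaw 3.8°, pad height 80 mm and rest 106 mm, all matching the text. Target over the pad is (0.5105, -0.086), with a turn of -0.311 rad about z and fingers shut.

play_rows(
  commands="0.467 0.824 0 0 0 -0.104;0.467 0.824 0 0 0 -0.104;0.467 0.824 0 0 0 -0.104;0.467 0.824 0 0 0 -0.104;0.467 0.824 0 0 0 -0.104;0.467 0.824 0 0 0 -0.104;0.467 0.824 0 0 0 -0.104;0.467 0.824 0 0 0 -0.104;0.467 0.824 0 0 0 -0.104;0.467 0.824 0 0 0 -0.104;0.467 0.824 0 0 0 -0.104;0.467 0.824 0 0 0 -0.104;0.467 0.824 0 0 0 -0.104;0.467 0.824 0 0 0 -0.104;0.467 0.824 0 0 0 -0.104;0.467 0.824 0 0 0 -0.104;0.467 0.824 0 0 0 -0.104;0.467 0.824 0 0 0 -0.104;0.467 0.824 0 0 0 -0.104;0.467 0.824 0 0 0 -0.104",
  grip=0,
)

```text
time_s: 2.1
tcp_pos: [0.5109, -0.0853, 0.2222]
ee_rot: [[-0.998, -0.065, -0.001], [-0.065, 0.998, 0.0], [0.001, 0.0, -1.0]]
wrist_force: [0.2, 0.4, -0.3]
gripper_width: 0.004
gripper_force: 0.0
```

play_rows(
  commands="0 0 -0.8 0 0 0;0 0 -0.8 0 0 0;0 0 -0.8 0 0 0;0 0 -0.6 0 0 0;0 0 0 0 0 0;0 0 0 0 0 0;0 0 0 0 0 0",
)

```text
time_s: 2.8
tcp_pos: [0.5116, -0.0865, 0.1337]
ee_rot: [[-0.998, -0.066, 0.002], [-0.066, 0.998, -0.0], [-0.002, -0.0, -1.0]]
wrist_force: [0.3, -0.3, 0.4]
gripper_width: 0.007
gripper_force: 0.0
```

```bash
python3 - <<'E'
from h import *
a=cams.capture("top")[0][200:300,300:440];b=cams.capture("scene")[0][140:300,290:410]
f=lambda x,s:cv2.convertScaleAbs(cv2.resize(x,None,fx=s,fy=s,interpolation=cv2.INTER_CUBIC),alpha=1.5)
a=f(a,2.9);b=f(b,3);h=max(len(a),len(b));p=lambda x:cv2.copyMakeBorder(x,0,h-len(x),0,0,0)
cv2.imwrite("pics/c.png",np.hstack([p(a),p(b)]))
E
```

```text
(no output)
```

View pics/c.png

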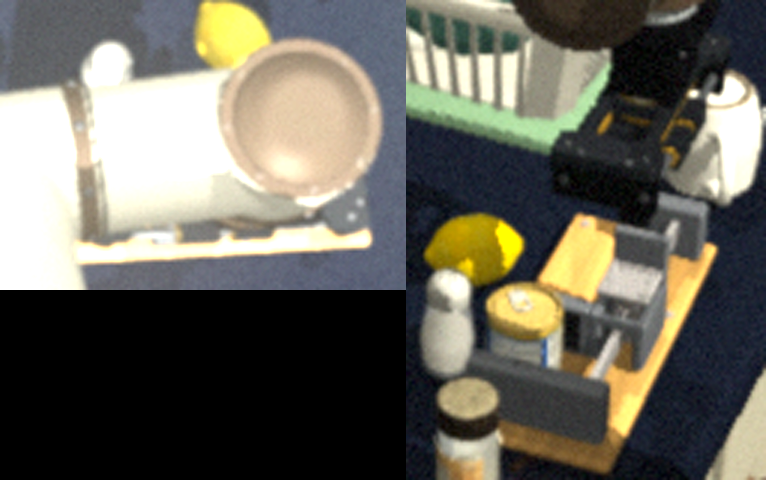

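The scene half shows the shut fingers hanging above the pad (crop 635,215) with the wall just beyond. The top view is blocked by the wrist. I shift 3 mm towards +y for clearance, descend to just above the pad and check the force.

play_rows(
  commands="0 0.1 0 0 0 0;0 0 -0.5 0 0 0;0 0 -0.5 0 0 0;0 0 -0.5 0 0 0;0 0 0 0 0 0;0 0 0 0 0 0;0 0 0 0 0 0",
)

```text
time_s: 3.6
tcp_pos: [0.5116, -0.0834, 0.0886]
ee_rot: [[-0.998, -0.066, 0.002], [-0.066, 0.998, 0.0], [-0.002, -0.0, -1.0]]
wrist_force: [-0.5, -0.7, -0.1]
gripper_width: 0.004
gripper_force: 0.0
```

play_rows(
  commands="0 0 -0.1 0 0 0;0 0 -0.1 0 0 0;0 0 -0.1 0 0 0;0 0 -0.1 0 0 0;0 0 0 0 0 0;0 0 0 0 0 0",
)

```text
time_s: 4.2
tcp_pos: [0.511, -0.0835, 0.0759]
ee_rot: [[-0.998, -0.066, 0.0], [-0.066, 0.998, -0.0], [-0.0, -0.0, -1.0]]
wrist_force: [-1.3, 0.8, 4.5]
gripper_width: 0.004
gripper_force: 2.4
```

play_rows(
  commands="0 0 -0.05 0 0 0;0 0 -0.05 0 0 0;0 0 0 0 0 0;0 0 0 0 0 0;0 0 0 0 0 0",
)

```text
time_s: 4.7
tcp_pos: [0.511, -0.0835, 0.0731]
ee_rot: [[-0.998, -0.066, 0.001], [-0.066, 0.998, -0.0], [-0.001, -0.0, -1.0]]
wrist_force: [-1.2, 1.1, 5.8]
gripper_width: 0.006
gripper_force: 3.0
```

Contact is at about z = 0.080. The 5.8 N force agrees with roughly 6.5 mm of press. One more mm down, then I push along clamp -y (0.066, -0.998).

play_rows(
  commands="0 0 -0.04 0 0 0;0 0 0 0 0 0;0.0066 -0.1 0 0 0 0;0.0066 -0.1 0 0 0 0;0.0066 -0.1 0 0 0 0;0.0066 -0.1 0 0 0 0;0.0066 -0.1 0 0 0 0;0.0066 -0.1 0 0 0 0;0 0 0 0 0 0",
)

```text
time_s: 5.6
tcp_pos: [0.5122, -0.1019, 0.072]
ee_rot: [[-0.998, -0.066, 0.001], [-0.066, 0.998, -0.0], [-0.001, -0.0, -1.0]]
wrist_force: [-1.3, 0.2, 6.5]
gripper_width: 0.004
gripper_force: 3.2
```

play_rows(
  commands="0.01 -0.15 0 0 0 0;0.01 -0.15 0 0 0 0;0.01 -0.15 0 0 0 0;0.01 -0.15 0 0 0 0;0.01 -0.15 0 0 0 0;0.01 -0.15 0 0 0 0;0.01 -0.15 0 0 0 0;0.01 -0.15 0 0 0 0",
)

```text
time_s: 6.4
tcp_pos: [0.5147, -0.1376, 0.072]
ee_rot: [[-0.998, -0.066, 0.001], [-0.066, 0.998, -0.0], [-0.001, -0.0, -1.0]]
wrist_force: [-1.7, 1.3, 7.5]
gripper_width: 0.004
gripper_force: 3.2
```

play_rows(
  commands="0.01 -0.15 0 0 0 0;0.01 -0.15 0 0 0 0;0.01 -0.15 0 0 0 0;0.01 -0.15 0 0 0 0;0.01 -0.15 0 0 0 0;0.01 -0.15 0 0 0 0;0 0 0 0 0 0",
)

```text
time_s: 7.1
tcp_pos: [0.5165, -0.1652, 0.0721]
ee_rot: [[-0.998, -0.066, 0.001], [-0.066, 0.998, -0.001], [-0.001, -0.001, -1.0]]
wrist_force: [-1.5, -0.6, 6.3]
gripper_width: 0.004
gripper_force: 3.2
```

play_rows(
  commands="0.006 -0.1 0 0 0 0;0.006 -0.1 0 0 0 0;0.006 -0.1 0 0 0 0",
)

```text
time_s: 7.4
tcp_pos: [0.5171, -0.1736, 0.0721]
ee_rot: [[-0.998, -0.066, 0.001], [-0.066, 0.998, -0.0], [-0.001, -0.0, -1.0]]
wrist_force: [-2.0, 1.0, 6.4]
gripper_width: 0.005
gripper_force: 3.2
```

```bash
python3 - <<'E'
from h import *
b=cams.capture("scene")[0][140:300,290:410]
cv2.imwrite("pics/d.png",cv2.convertScaleAbs(cv2.resize(b,None,fx=3.7,fy=3.7,interpolation=cv2.INTER_CUBIC),alpha=1.5))
E
```

```text
(no output)
```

View pics/d.png

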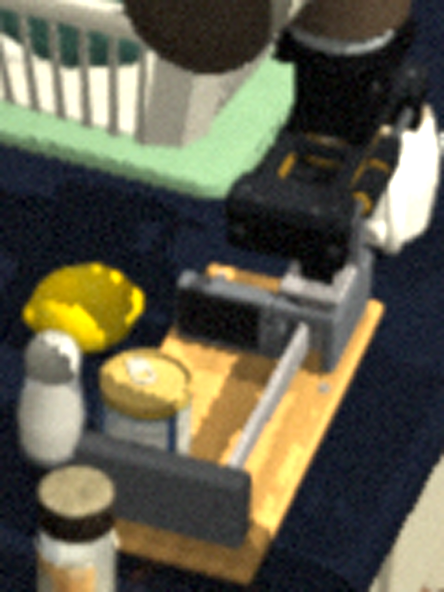

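The jaw (crop 180–370, 265–370) has come along close to the end stop, with the finger still on the pad. The tin at (145,400) is standing in place. I continue gently to the stop.

play_rows(
  commands="0.005 -0.08 0 0 0 0;0.005 -0.08 0 0 0 0;0.005 -0.08 0 0 0 0;0 0 0 0 0 0",
)

```text
time_s: 7.85
tcp_pos: [0.5179, -0.1805, 0.0721]
ee_rot: [[-0.998, -0.066, 0.002], [-0.066, 0.998, 0.0], [-0.002, 0.0, -1.0]]
wrist_force: [-0.3, 2.5, 5.8]
gripper_width: 0.003
gripper_force: 3.2
```

play_rows(
  commands="0.004 -0.06 0 0 0 0;0.004 -0.06 0 0 0 0;0.004 -0.06 0 0 0 0;0 0 0 0 0 0",
)

```text
time_s: 8.25
tcp_pos: [0.5185, -0.1857, 0.0722]
ee_rot: [[-0.998, -0.066, 0.002], [-0.066, 0.998, 0.0], [-0.002, 0.0, -1.0]]
wrist_force: [0.2, 2.7, 6.1]
gripper_width: 0.005
gripper_force: 3.2
```

play_rows(
  commands="0.004 -0.06 0 0 0 0;0.004 -0.06 0 0 0 0;0 0 0 0 0 0",
)

```text
time_s: 8.55
tcp_pos: [0.5186, -0.187, 0.0721]
ee_rot: [[-0.998, -0.066, 0.002], [-0.066, 0.998, 0.003], [-0.002, 0.003, -1.0]]
wrist_force: [-1.1, 14.6, 9.4]
gripper_width: 0.004
gripper_force: 10.2
```

play_rows(
  commands="0.004 -0.06 0 0 0 0;0.004 -0.06 0 0 0 0;0 0 0 0 0 0",
)

```text
time_s: 8.85
tcp_pos: [0.5186, -0.1873, 0.0721]
ee_rot: [[-0.998, -0.066, 0.002], [-0.066, 0.998, 0.007], [-0.002, 0.007, -1.0]]
wrist_force: [-2.5, 29.7, 13.0]
gripper_width: 0.008
gripper_force: 17.5
```

It is firmly against the stop (30 N, no further motion). I relieve most of the push, then lift straight up.

play_rows(
  commands="-0.008 0.12 0 0 0 0;0 0 0 0 0 0",
)

```text
time_s: 9.05
tcp_pos: [0.5186, -0.1869, 0.0721]
ee_rot: [[-0.998, -0.067, 0.002], [-0.067, 0.998, 0.002], [-0.002, 0.002, -1.0]]
wrist_force: [-1.0, 14.0, 8.6]
gripper_width: 0.005
gripper_force: 8.3
```

play_rows(
  commands="0 0 0.15 0 0 0;0 0 0.2 0 0 0;0 0 0.2 0 0 0;0 0.03 0.4 0 0 0;0 0.03 0.6 0 0 0;0 0 0.8 0 0 0;0 0 0.8 0 0 0;0 0 0.8 0 0 0;0 0 0 0 0 0;0 0 0 0 0 0;0 0 0 0 0 0",
)

```text
time_s: 10.15
tcp_pos: [0.5168, -0.1879, 0.1889]
ee_rot: [[-0.998, -0.065, -0.002], [-0.065, 0.998, 0.001], [0.002, 0.001, -1.0]]
wrist_force: [-0.4, -0.4, -0.3]
gripper_width: 0.004
gripper_force: 0.0
```

```bash
python3 - <<'E'
from h import *
p,d=cams.capture("scene");b=p[140:300,290:410]
cv2.imwrite("pics/e.png",cv2.convertScaleAbs(cv2.resize(b,None,fx=3.7,fy=3.7,interpolation=cv2.INTER_CUBIC),alpha=1.5))
S=pts("scene",d).reshape(-1,3);ya=np.array([-.0664,.998]);xa=np.array([.998,.0664]);L=S[:,:2]-[.5443,-.0968]
L=np.c_[L@xa,L@ya,S[:,2]]
for n,lo,hi in(("pad",.070,.088),("rest",.1,.112)):
    k=(L[:,0]>-.06)&(L[:,0]<-.01)&(L[:,1]>-.15)&(L[:,1]<.05)&(L[:,2]>lo)&(L[:,2]<hi)
    print(n,k.sum(),np.percentile(L[k,1],[3,50,97]).round(4),np.median(L[k,2]).round(4))
k=(np.hypot(L[:,0]-.0245,L[:,1]-.085)<.03)&(L[:,2]>.075)&(L[:,2]<.1);print("tin",np.median(L[k],0).round(4))
print(r.sense()["wrist_force"],r.sense()["time_s"])
E
```

```text
pad 245 [-0.1044 -0.0793 -0.0574] 0.0824
rest 88 [-0.1081 -0.1023 -0.0973] 0.1062
tin [0.0259 0.0858 0.0829]
[-0.61793149 -0.14809923  0.43458287] 10.2
```

View pics/e.png

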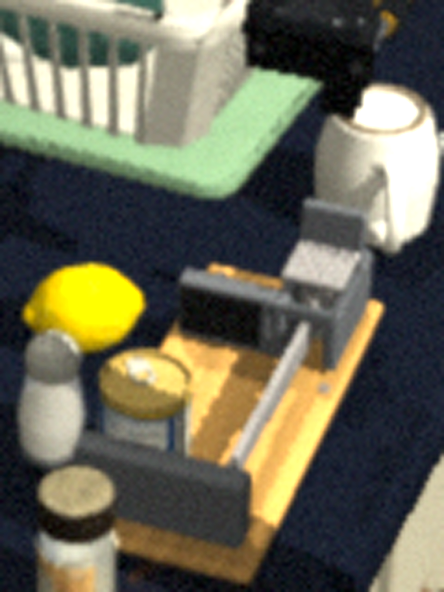

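The jaw (crop 180–370, 200–370) sits against the end stop. The wall moved 92 mm to y ≈ -0.102, the trigger is up (about 82 mm), and the tin stands where it was. The arm is clear.

```bash
python3 -c "
from station import r
print(r.finish_job())"
```

```text
the job is handed in; nothing more can be done
None
```

I pressed the trigger, pushed the jaw back until it stopped firmly at the end stop, and let the trigger spring up. The tin is still standing where it was, the arm is clear, and I handed the job in at about 10 s; no verdict came back.

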